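# Take the dust filter out of the fan housing

### The arm

A 6-joint arm with a two-finger parallel gripper is mounted at the origin on a cart in front of the work surface, level with it; the furniture and walls round the work are solid. World frame = base frame: x ahead of the robot, y to its left, z up, the work surface at z = 0. Lengths are in m, angles in rad, forces in N, time in s.
With the tool pointing down it reaches from about 0.375 to 0.9 m from the base axis. Payload 3.1 kg.
Tool frame: the origin (TCP) lies between the finger pads; the fingertips stand 8 mm ahead of it and the grasp point (between the pads) lies 11 mm behind it; z points along the fingers, y is the line along which they close (so a half turn about z gives the same grasp; the last joint's range is limited). The gripper opens to 85 mm and grips with 20 to 120 N. Pads are 22 mm wide; open, the fingers measure 114 mm over their backs; the gripper's body (76 mm by 85 mm) begins 54 mm behind the grasp point. The pads swing forward as they close: fully open they stand 13 mm farther back than shut.
Start: joints at [1.002, 0.527, 1.433, -0, 1.181, -0.178], TCP at [0.238, 0.578, 0.239] pointing down, gripper open.
Joint ranges: [-3.08, 3.08], [-0.75, 2.2], [0.22, 2.44], [-1.43, 4.57], [0, 2.65], [-2.85, 2.85]. Speed limits (rad/s): [2.79, 2.79, 3.14, 3.14, 3.14, 3.14].

### API

Orientations are given as a unit quaternion [x, y, z, w].
In Python, from station import readout, cams, sign_off gives the robot as it stands.
- The arm moves only by the tool send_rows, never from a script. Its argument "commands" is text: rows parted by semicolons, each of 5 numbers parted by spaces: the finger opening in mm, from 0 to 85.4, then the shift along the tool's x, y, z each as a share of 0.02 m, from -1 to 1, then the turn about the tool's z as a share of 4 degrees, from -1 to 1. In form: grip dx dy dz spin; .... A call has 1 to 20 rows; each row shifts and turns the commanded pose from where the row before left it, along the tool's axes as they then stand; what a row does not reach is not made up. A row lasts 1/12 s, in which the tool goes at most 41.7 mm and 7.16 degrees, less where a joint would pass 70% of its speed; a pose out of reach is approached as far as the arm can. A call with a number of a shift or a turn outside -1 to 1 is refused whole. A call with a gripper value outside its range is refused whole. The fingers move at their own pace and stop on an object; "grip_force" is the grip in N (left out, the last holds). Time passes only in rows, so rows that do not move let the fingers close. It gives the time, the measured TCP pose, the force, the opening and the grip force at its end, in the units of the state.
- readout.sense(): the state, without advancing time (a new reading comes with each control period).
- cams.snapshot(name): name is "scene" or "top"; returns a dict with "pixels" (480x640x3 uint8, red, green, blue), "intrinsics" (3x3 intrinsics, pixels), "eye" and "rotation" of the camera in the world. Camera axes: x right, y down, z forward; pixel columns grow to the right and rows downward; lengths in m; the calibration is good to about 2 mm. A picture is of the moment at which its call begins. There is no depth.
- sign_off(): hands the job in; it is judged then, once.
The state is a dict: "t": time; "q": joint angles; "qd": joint speeds; "tau": joint torques, N m; "tcp_pos": TCP position; "tool_rot": TCP orientation; "force": force on the tool from outside, world axes, zero at the start; "ft_torque": the same for the moment, N m; "finger_gap": opening from 0.0 (shut) to 1.0 (fully open); "gripper_force": force on a finger pad.
Only numpy, scipy, OpenCV 4.12 (cv2) and the standard library are available. Lean on these libraries where they do the work, as an engineer would, in place of code of your own. Each camera call takes 0.05 s, during which the arm holds its last target. There are 200 camera calls.

### The job

The dust filter in the small grey fan housing is due for cleaning. Turn the steel swing tab on the housing aside until it is clear of the filter, then lift the filter out by its black grip bar and lay it down gently in the steel tray, flat, grip upwards and roughly in the middle. Leave the smaller spare filter and the vial where they are.

Things in the scene. Friction and masses are not known exactly. Their poses are not given: they have to be found in the camera images.
- housing: the fan housing: grey metal box 121 x 98 x 40 mm high, fixed, with a recess in its top, 84 (x) x 74 (y) mm, 10 mm deep, where the filter lies on a ledge. Origin: on the worktop under the recess's centre. The +x rim (away from the robot; yaw within 0.15 rad) is 27 mm wide and carries the swing tab, whose vertical pivot is at x = +57 mm, y = 0; the other rims are 10 to 12 mm wide.
- tab (a joint): angle of the flat steel swing tab (12 mm wide, 28 mm from pivot to tip, top 45.5 mm above the worktop), rad, counter-clockwise from above, -1.6 to 1.6. At 0 it points to the housing's -x, its tip 11 mm over the filter; positive carries the pin to the housing's -y. Starts within 0.25 of 0; clear of the filter beyond 1.05 either way; light friction (1 N at the pin), stays where left.
- tab_pin (a point): the round upright steel pin on the tab, by which it is turned: diameter 12 mm, from 45.5 to 72.5 mm above the worktop, 22 mm from the tab's pivot. The point is on the pin's axis, 59 mm above the worktop. Its x axis turns with the tab and points from pin to pivot.
- filter_grip (a point): centre of the filter's upright black grip bar, 22 mm above the filter's underside. Filter: flat metal frame with mesh, 80 (x) x 70 (y) x 8 mm, 0.08 to 0.16 kg; the bar over its centre is 10 mm thick (x), 44 mm long (y), from 8 to 36 mm above the underside. It starts in the recess, underside 30 mm above the worktop, 2 mm play all round, axes along the housing's.
- tray: the steel tray, fixed to the worktop: outside 118 (x) x 108 (y) x 20 mm high, walls and floor 4 mm thick, open on top. Origin: centre of its underside, on the worktop. The filter fits in either way round with room to spare. (Round the work: a tall furnace at the left, x over 0.46, y over 0.2; a tall microscope at the right, y below -0.11; wall cabinets from z 0.45 up at the back. Come in from the front between the two.)
- spare_center (a point): bystander: the smaller spare filter of the same make, 56 x 46 mm, 36 mm high with its grip bar, lying loose on the worktop; the point is its centre, half-way up
- vial_center (a point): bystander: a glass sample vial with a black cap, diameter 28 mm, 62 mm high, standing loose on the worktop; the point is its centre, half-way up

How it is judged:
On the way, in this order (a step that is already met when the one before it is completed fails the run):
1. the tab is turned clear of the filter (more than 1.0 rad either way) while the filter still lies in its recess ((value of joint tab above 1 rad or value of joint tab below -1 rad) and z of filter_grip in the frame of housing below 0.06 m and horizontal distance between filter_grip and housing below 0.01 m), for 0.2 s.
2. the filter is lifted out, its underside at least 20 mm above the housing's top (height (world z) of filter_grip above 0.082 m), for 0.1 s.
At the end, for the whole second after the job is handed in: the filter lies flat on the tray's floor, grip upwards (within 0.15 rad of level, not more than 5 mm off the floor), its centre within 25 mm of the tray's centre along each of the tray's axes, released and at rest (x of filter_grip in the frame of tray between -0.025 and 0.025 m and y of filter_grip in the frame of tray between -0.025 and 0.025 m and height (world z) of filter_grip below 0.031 m and angle between filter_grip's own z axis and vertical below 0.15 rad and contact force between the fingers and filter below 0.1 N and linear speed of filter below 0.02 m/s); the robot touches nothing.
It fails at once if the filter is dropped: out of the fingers with its underside more than 70 mm above the worktop (height (world z) of filter_grip above 0.092 m and contact force between the fingers and filter below 0.05 N).
It fails at once if the spare filter is moved by more than 20 mm (distance of spare_center from where it was at the start of the episode above 0.02 m).
It fails at once if the vial is moved or knocked over (more than 20 mm) (distance of vial_center from where it was at the start of the episode above 0.02 m).
It also fails if it takes over 51 s, if anything falls off the work surface, if the arm or the gripper's body presses on something with over 40 N, if the wrist force passes 120 N, or if a joint passes its speed limit or range.

## Working session

There is one attempt and no reset: what is moved stays moved. The work goes in short steps, Python scripts to look and compute and a tool call to move; the robot and the scene stay as the last step left them, time stands still between calls to the robot, and variables do not carry over. Pictures are saved under pics/ and viewed, at most 10 in all, crops included, and the job is handed in when it is done.

Besides the shell and the picture viewer there is one more tool, called after "Request:" by a JSON object that holds its "fn" and its "kwargs". send_rows: Moves the arm, as the interface text tells. Its arguments: {"type":"object","properties":{"commands":{"type":"string"},"grip_force":{"type":"number"}},"required":["commands"]}

```bash
mkdir -p pics
cat > h.py <<'E'
import numpy as np, cv2
from station import readout, cams
def snap(n,f):
    s=cams.snapshot(n); cv2.imwrite(f'pics/{f}.png',cv2.cvtColor(np.asarray(s['pixels']),cv2.COLOR_RGB2BGR))
    np.savez(f'pics/{f}.npz',K=s['intrinsics'],e=s['eye'],R=s['rotation']); return s
def px2w(f,u,v,z):
    d=np.load(f'pics/{f}.npz'); r=d['R']@np.linalg.solve(d['K'],[u,v,1.]); return d['e']+r*(z-d['e'][2])/r[2]
def w2px(f,p):
    d=np.load(f'pics/{f}.npz'); c=d['K']@(d['R'].T@(np.array(p)-d['e'])); return c[:2]/c[2]
E
python3 - <<'E'
from h import *
for n in('top','scene'):
    s=snap(n,n+'0'); print(n,s['eye'],np.round(s['rotation'],3).tolist(),s['intrinsics'][0][0])
s=readout.sense(); print(s['t'],s['tcp_pos'],s['tool_rot'],s['finger_gap'])
E
```

```text
top [0.38170215 0.11702761 0.90277255] [-0.701, 0.706, -0.074, 0.073] 483.2534405624764
scene [-0.06961297  0.5010404   0.51455887] [-0.438, 0.757, -0.427, 0.23] 480.64599119754917
0.1 [0.23771497 0.57735318 0.23844249] [ 1.94173212e-01  9.80966779e-01 -8.99541605e-04 -3.65288605e-04] 0.9975445870966144
```

View pics/top0.png

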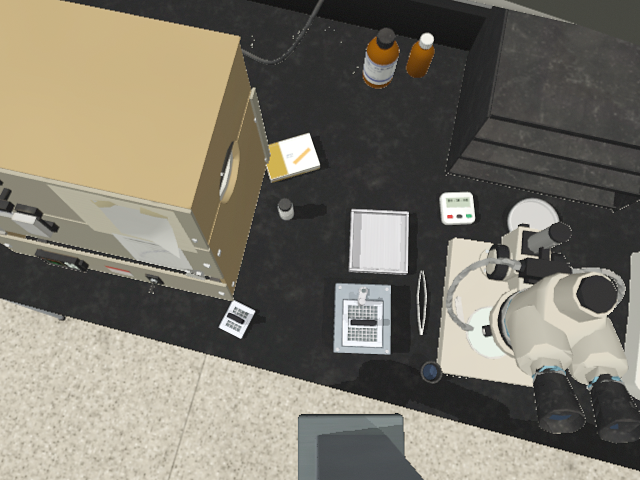

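View pics/scene0.png

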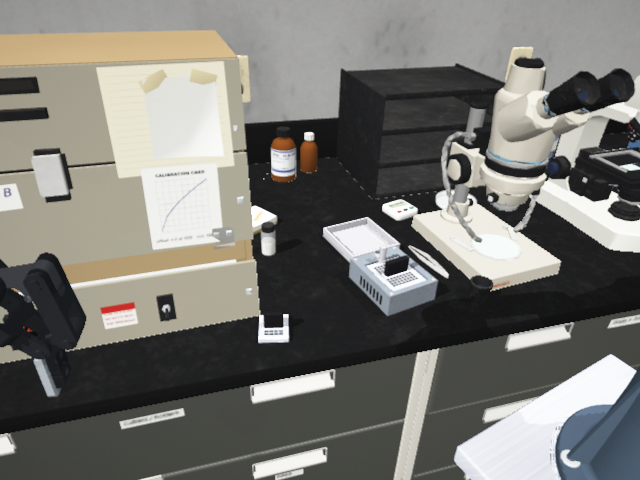

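The top view shows the housing at about (362,318), the pin at (363,293), the tray at (379,241), the spare at (237,319) and the vial at (286,209). I'll enlarge the housing and tray to get exact corners.

Run:
```python
from h import *
im=cv2.imread('pics/top0.png')[200:360,325:420]; im=cv2.resize(im,None,fx=3.7,fy=3.7,interpolation=cv2.INTER_CUBIC)
sc=cv2.imread('pics/scene0.png')[210:320,315:445]; sc=cv2.resize(sc,None,fx=3.4,fy=3.4,interpolation=cv2.INTER_CUBIC)
o=np.zeros((592,800,3),np.uint8); o[:im.shape[0],:im.shape[1]]=im; o[:sc.shape[0],355:355+sc.shape[1]]=sc[:,:445]
cv2.imwrite('pics/z0.png',o)
```

```text
(no output)
```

View pics/z0.png

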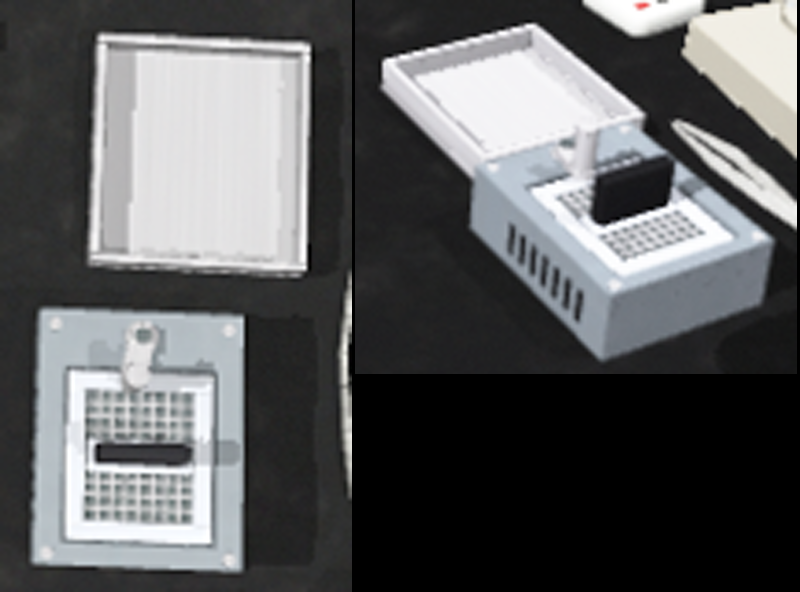

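The enlargement gives clear corners: housing top TL (40,309) to BR (242,570), tray rim TL (97,33) to BR (305,275), tab pivot about (147,333), pin about (136,378), grip bar about (144,454).

Run:
```python
from h import *
def P(u,v,z): return px2w('top0',(u+.5)/3.7-.5+325,(v+.5)/3.7-.5+200,z)
def rect(c,z,n):
    W=np.array([P(u,v,z) for u,v in c]); m=W.mean(0)
    ex=(W[0]+W[1]-W[2]-W[3])[:2]; ey=(W[0]+W[3]-W[1]-W[2])[:2]
    print(n,np.round(m,4),'size',np.round(np.hypot(*ex)/2,4),np.round(np.hypot(*ey)/2,4),'yaw',np.round(np.arctan2(ex[1],ex[0]),3),np.round(np.arctan2(-ey[0],ey[1]),3)); return m
rect([(40,309),(243,316),(242,570),(33,567)],.04,'housing')
rect([(97,33),(311,40),(305,275),(89,266)],.02,'tray')
rect([(66,366),(215,372),(211,544),(64,541)],.038,'filter')
rect([(95,442),(192,446),(192,466),(95,463)],.066,'bar top')
print('pivot',P(147,333,.0455),'tip',P(135,391,.0455),'pin top',P(136,376,.0725))
for n,u,v,z in(('spare',237,319,.018),('vial',286,209,.05)): print(n,px2w('top0',u,v,z))
# compare using scene: pin top, bar top corners
def Q(u,v,z): return px2w('scene0',(u-355)/3.4+315,v/3.4+210,z)
print('scene pin top',Q(584,130,.0725),'bar top ends',Q(597,180,.066),Q(668,157,.066))
```

```text
Traceback (most recent call last):
  File "h.py", line 7, in px2w
    d=np.load(f'pics/{f}.npz'); r=d['R']@np.linalg.solve(d['K'],[u,v,1.]); return d['e']+r*(z-d['e'][2])/r[2]
                                  ~~~~~~^~~~~~~~~~~~~~~~~~~~~~~~~~~~~~~~~
ValueError: matmul: Input operand 1 has a mismatch in its core dimension 0, with gufunc signature (n?,k),(k,m?)->(n?,m?) (size 3 is different from 4)
```

```bash
sed -i "s/R=s\['rotation'\]/R=Rot.from_quat(s['rotation']).as_matrix()/; 1a from scipy.spatial.transform import Rotation as Rot" h.py
python3 - <<'E'
from h import *
for f in('top0','scene0'):
    d=dict(np.load(f'pics/{f}.npz')); d['R']=Rot.from_quat(d['R']).as_matrix(); np.savez(f'pics/{f}.npz',**d)
def P(u,v,z): return px2w('top0',(u+.5)/3.7-.5+325,(v+.5)/3.7-.5+200,z)
def rect(c,z,n):
    W=np.array([P(u,v,z) for u,v in c]); m=W.mean(0)
    ex=(W[0]+W[1]-W[2]-W[3])[:2]; ey=(W[0]+W[3]-W[1]-W[2])[:2]
    print(n,np.round(m,4),'size',np.round(np.hypot(*ex)/2,4),np.round(np.hypot(*ey)/2,4),'yaw',np.round(np.arctan2(ex[1],ex[0]),3),np.round(np.arctan2(-ey[0],ey[1]),3)); return m
rect([(40,309),(243,316),(242,570),(33,567)],.04,'housing')
rect([(97,33),(311,40),(305,275),(89,266)],.02,'tray')
rect([(66,366),(215,372),(211,544),(64,541)],.038,'filter')
rect([(95,442),(192,446),(192,466),(95,463)],.066,'bar top')
print('pivot',P(147,333,.0455),'tip',P(135,391,.0455),'pin top',P(136,376,.0725))
for n,u,v,z in(('spare',237,319,.018),('vial',286,209,.05)): print(n,px2w('top0',u,v,z))
# compare using scene: pin top, bar top corners
def Q(u,v,z): return px2w('scene0',(u-355)/3.4+315,v/3.4+210,z)
print('scene pin top',Q(584,130,.0725),'bar top ends',Q(597,180,.066),Q(668,157,.066))
s=readout.sense();print(Rot.from_quat(s['tool_rot']).as_matrix().round(3).tolist())
E
```

```text
housing [0.4387 0.0342 0.04  ] size 0.1217 0.0986 yaw -0.043 -0.032
tray [ 0.5839 -0.0026  0.02  ] size 0.1218 0.1089 yaw -0.063 -0.045
filter [0.4311 0.0344 0.038 ] size 0.0824 0.0709 yaw -0.044 -0.038
bar top [0.4297 0.035  0.066 ] size 0.0094 0.045 yaw -0.027 -0.043
pivot [0.48872923 0.02972575 0.0455    ] tip [0.4609104  0.03624532 0.0455    ] pin top [0.46535608 0.03814096 0.0725    ]
spare [0.44030016 0.25968726 0.018     ]
vial [0.63786272 0.16990355 0.05      ]
scene pin top [0.46173109 0.04208388 0.0725    ] bar top ends [0.43032181 0.05729986 0.066     ] [0.42944254 0.01347066 0.066     ]
[[-0.925, 0.381, -0.001], [0.381, 0.925, -0.002], [0.0, -0.002, -1.0]]
```

Both cameras agree: recess centre at about (0.431, 0.0345), yaw −0.04; pivot (0.488, 0.032), pin (0.466, 0.038), so the tab is at about −0.2. I'll turn it further negative (pin towards +y).

Request:
{"fn": "send_rows", "kwargs": {"commands": "60 -0.85 -0.97 0 0;60 -0.85 -0.97 0 0;60 -0.85 -0.97 0 0;60 -0.85 -0.97 0 0;60 -0.85 -0.97 0 0;60 -0.85 -0.97 0 0;60 -0.85 -0.97 0 0;40 -0.85 -0.97 0 0;40 -0.85 -0.97 0 0;40 -0.85 -0.97 0 0;40 -0.85 -0.97 0 0;24 -0.85 -0.97 0 0;24 -0.85 -0.97 0 0;24 -0.85 -0.97 0 0;24 -0.85 -0.97 0 0;24 -0.85 -0.97 0 0;24 -0.85 -0.97 0 0;24 -0.85 -0.97 0 0;24 -0.85 -0.97 0 -1;24 -0.85 -0.97 0 -0.95", "grip_force": 20}}

```text
t: 1.77
tcp_pos: [0.4059, 0.089, 0.2391]
tool_rot: [0.125, 0.992, -0.0, -0.0]
force: [0.7, 0.4, 0.1]
finger_gap: 0.279
gripper_force: 0.0
```

```bash
cat >> h.py <<'E'
def to(p,show=True):
    s=readout.sense(); M=Rot.from_quat(s['tool_rot']).as_matrix(); d=np.array(p)-s['tcp_pos']
    print('t',s['t'],'tcp',np.round(s['tcp_pos'],4),'yaw_y',np.degrees(np.arctan2(M[1,1],M[0,1])).round(1),'units',np.round(M.T@d/.02,2),'gap',round(s['finger_gap']*85.4,1),'F',np.round(s['force'],1))
E
python3 -c "
from h import *
to([.4667,.0378,.12])"
```

```text
t 1.7667 tcp [0.4059 0.089  0.2391] yaw_y 75.6 units [-3.59 -1.72  5.95] gap 23.8 F [0.7 0.4 0.1]
```

Request:
{"fn": "send_rows", "kwargs": {"commands": "24 -0.6 -0.29 0.6 0;24 -0.6 -0.29 1 0;24 -0.6 -0.29 1 0;24 -0.6 -0.28 1 0;24 -0.6 -0.28 1 0;24 -0.59 -0.29 1 0;24 0 0 0.8 0;24 0 0 0.75 0;24 0 0 0 0;24 0 0 0 0"}}

```text
t: 2.6
tcp_pos: [0.4664, 0.0389, 0.0957]
tool_rot: [0.127, 0.992, 0.0, -0.001]
force: [0.2, 0.3, 0.3]
finger_gap: 0.281
gripper_force: 0.0
```

Run:
```python
from h import *
to([.4667,.0378,.062])
snap('top','top1');snap('scene','scene1')
a=cv2.resize(cv2.imread('pics/top1.png')[260:365,310:420],None,fx=3.6,fy=3.6,interpolation=2)
b=cv2.resize(cv2.imread('pics/scene1.png')[170:320,330:440],None,fx=3.6,fy=3.6,interpolation=2)
o=np.zeros((540,792,3),np.uint8);o[:378,:396]=a;o[:,396:]=b;cv2.imwrite('pics/z1.png',o)
```

```text
t 2.6 tcp [0.4664 0.0389 0.0957] yaw_y 75.4 units [-0.03 -0.05  1.68] gap 24.0 F [0.2 0.3 0.3]
```

View pics/z1.png

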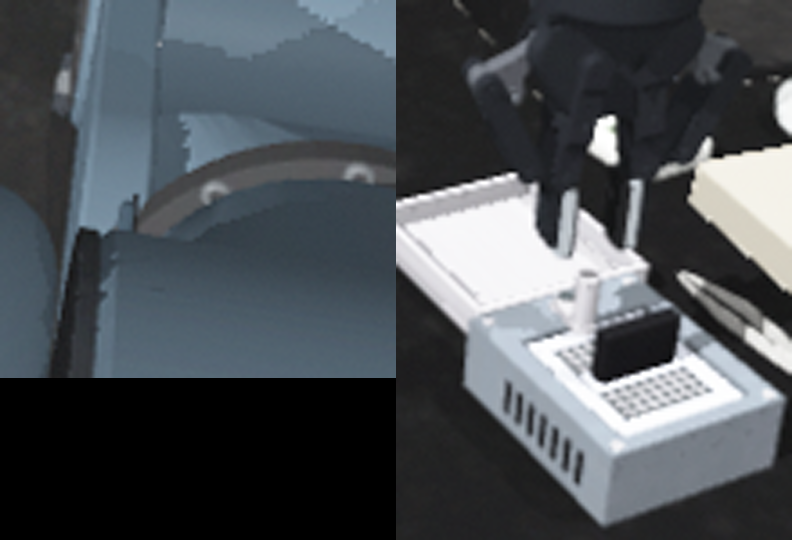

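The scene view shows the fingertips at crop (562,252) and (628,246), straddling above the pin top at crop (588,275). The top view is blocked by the arm. I'll project to check the alignment.

Run:
```python
from h import *
f=lambda p:np.round((w2px('scene1',p)-[330,170])*3.6+[396,0],0)
print('tip mid',f([.4664,.0389,.088]),'pads',f([.4664+.003,.0389+.0116,.088]),f([.4664-.003,.0389-.0116,.088]),'pin top pred',f([.4667,.0378,.0725]))
print('pin top from scene',px2w('scene1',(588-396)/3.6+330,275/3.6+170,.0725))
```

```text
tip mid [587. 248.] pads [564. 251.] [610. 244.] pin top pred [585. 274.]
pin top from scene [0.46564197 0.0369919  0.0725    ]
```

Request:
{"fn": "send_rows", "kwargs": {"commands": "24 0 -0.05 0.5 0;24 0 0 0.5 0;24 0 0 0.4 0;24 0 0 0.28 0;24 0 0 0 0;15 0 0 0 0;15 0 0 0 0;15 0 0 0 0;15 0 0 0 0"}}

```text
t: 3.45
tcp_pos: [0.4671, 0.0379, 0.0631]
tool_rot: [0.127, 0.992, -0.0, 0.0]
force: [-0.5, -0.4, -0.5]
finger_gap: 0.176
gripper_force: 0.0
```

Request:
{"fn": "send_rows", "kwargs": {"commands": "15 0 0.08 0 0;15 -0.003 0.077 0 1;15 -0.003 0.077 0 1;15 -0.003 0.077 0 1;15 -0.003 0.077 0 1;15 -0.003 0.077 0 1;15 -0.003 0.077 0 1;15 -0.003 0.077 0 1;15 -0.003 0.077 0 1;15 -0.003 0.077 0 1;15 -0.003 0.077 0 1;15 -0.003 0.077 0 1;15 -0.003 0.077 0 1;15 -0.003 0.077 0 1;15 -0.003 0.077 0 1;15 -0.003 0.077 0 1;15 -0.003 0.077 0 1;15 -0.003 0.077 0 1;15 0 0 0 0;15 0 0 0 0"}}

```text
t: 5.12
tcp_pos: [0.4858, 0.0558, 0.0628]
tool_rot: [0.659, 0.752, 0.0, -0.0]
force: [0.2, 0.0, -0.2]
finger_gap: 0.18
gripper_force: 0.1
```

Request:
{"fn": "send_rows", "kwargs": {"commands": "24 0 0 0 0;24 0 0 0 0;24 0 0 -0.5 0;24 0 0 -1 0;24 0 0 -1 0;24 0 0 -0.9 0;34 -0.17 -0.72 0 0;34 -0.17 -0.72 0 0;34 -0.17 -0.71 0 0;34 -0.17 -0.71 0 0;34 0 0 0 1;34 0 0 0 1;34 0 0 0 0.43;34 0 0 0 0;34 0 0 0 0"}}

```text
t: 6.37
tcp_pos: [0.431, 0.0348, 0.1313]
tool_rot: [0.721, 0.693, 0.0, 0.0]
force: [0.2, -0.7, -0.2]
finger_gap: 0.396
gripper_force: 0.0
```

Run:
```python
from h import *
to([.431,.0345,.050])
snap('scene','scene2')
b=cv2.resize(cv2.imread('pics/scene2.png')[160:320,320:450],None,fx=3.6,fy=3.6,interpolation=2);cv2.imwrite('pics/z2.png',b)
f=lambda p:np.round((w2px('scene2',p)-[320,160])*3.6,0)
print('bar top ends',f([.4303+.001,.057,.066]),f([.4303-.001,.013,.066]))
for a in(-1.0,-1.2,-1.4):
    print(a,f([.488-.022*np.cos(a-.04),.0322-.022*np.sin(a-.04),.0725]))
```

```text
t 6.3667 tcp [0.431  0.0348 0.1313] yaw_y -2.2 units [-0.01 -0.01  4.06] gap 33.8 F [ 0.2 -0.7 -0.2]
bar top ends [237. 369.] [314. 346.]
-1.0 [190. 307.]
-1.2 [182. 305.]
-1.4 [175. 301.]
```

View pics/z2.png

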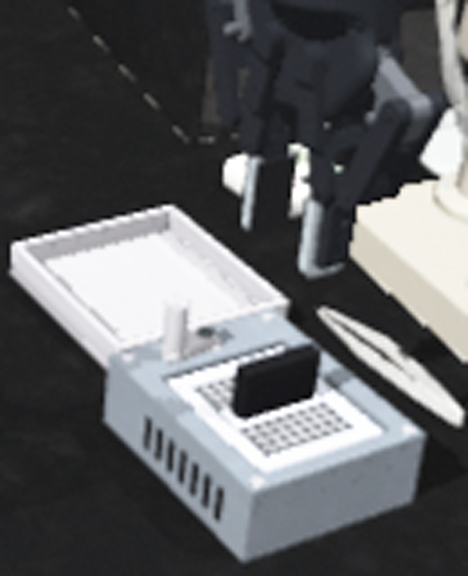

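The picture shows the pin top at (176,301), which matches a tab angle of about −1.4, so it is clear. The bar's top ends at (237,365) and (318,346) match the estimate. I'll go down and grip.

Request:
{"fn": "send_rows", "kwargs": {"commands": "34 0 0 1 0;34 0 0 1 0;34 0 0 0.8 0;34 0 0 0.6 0;34 0 0 0.4 0;34 0 0 0.24 0;34 0 0 0 0;0 0 0 0 0;0 0 0 0 0;0 0 0 0 0;0 0 0 0 0;0 0 0 0 0;0 0 0 0 0;0 0 0 0 0;0 0 0 0 0", "grip_force": 40}}

```text
t: 7.67
tcp_pos: [0.4313, 0.0348, 0.0505]
tool_rot: [0.721, 0.693, 0.0, 0.001]
force: [0.3, 0.4, 6.1]
finger_gap: 0.104
gripper_force: 41.5
```

Request:
{"fn": "send_rows", "kwargs": {"commands": "0 0 0 -0.2 0;0 0 0 -0.3 0;0 0 0 -0.5 0;0 0 0 -0.6 0;0 0 0 -0.6 0;0 0 0 -0.6 0;0 0 0 -0.4 0;0 0 0 0 0;0 0 0 0 0;0 0 0 0 0"}}

```text
t: 8.5
tcp_pos: [0.4305, 0.0349, 0.1136]
tool_rot: [0.721, 0.693, -0.0, -0.0]
force: [0.5, -0.0, -1.9]
finger_gap: 0.106
gripper_force: 40.6
```

Run:
```python
from h import *
to([.584,-.002,.115])
snap('scene','scene3')
b=cv2.resize(cv2.imread('pics/scene3.png')[160:320,320:450],None,fx=3.6,fy=3.6,interpolation=2);cv2.imwrite('pics/z3.png',b)
```

```text
t 8.5 tcp [0.4305 0.0349 0.1136] yaw_y -2.3 units [-1.53  7.74 -0.07] gap 9.0 F [ 0.5 -0.  -1.9]
```

View pics/z3.png

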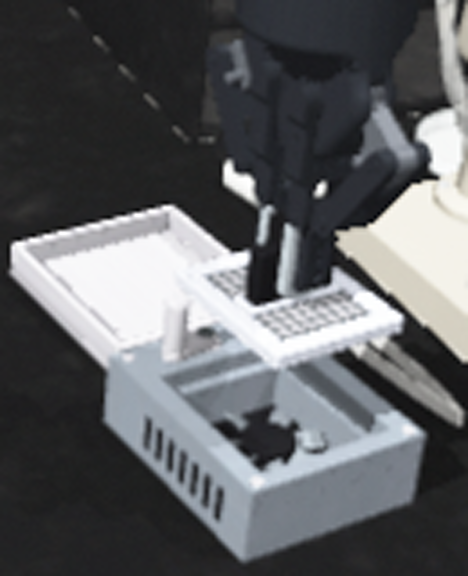

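The filter hangs level in the grip at crop (300,300), with the recess empty. Next I'll carry it over the tray.

Request:
{"fn": "send_rows", "kwargs": {"commands": "0 -0.05 0.25 0 0;0 -0.1 0.5 0 0;0 -0.15 0.77 0 0;0 -0.15 0.77 0 0;0 -0.15 0.77 0 0;0 -0.15 0.77 0 0;0 -0.15 0.77 0 0;0 -0.15 0.77 0 0;0 -0.15 0.77 0 0;0 -0.15 0.77 0 0;0 -0.13 0.5 0 0;0 -0.1 0.33 0 0;0 0 0 0 0.3;0 0 0 0.4 0;0 0 0 0.7 0;0 0 0 0.7 0;0 0 0 0.5 0;0 0 0 0.2 0;0 0 0 0 0;0 0 0 0 0"}}

```text
t: 10.22
tcp_pos: [0.584, -0.0029, 0.0638]
tool_rot: [0.728, 0.685, -0.0, -0.0]
force: [0.4, 0.5, -0.4]
finger_gap: 0.105
gripper_force: 40.6
```

Run:
```python
from h import *
to([.584,-.002,.0246])
snap('scene','scene4');snap('top','top4')
b=cv2.resize(cv2.imread('pics/scene4.png')[160:320,310:450],None,fx=3.6,fy=3.6,interpolation=2);cv2.imwrite('pics/z4.png',b)
```

```text
t 10.2167 tcp [ 0.584  -0.0029  0.0638] yaw_y -3.5 units [ 0.04 -0.    1.96] gap 9.0 F [ 0.4  0.5 -0.4]
```

View pics/z4.png

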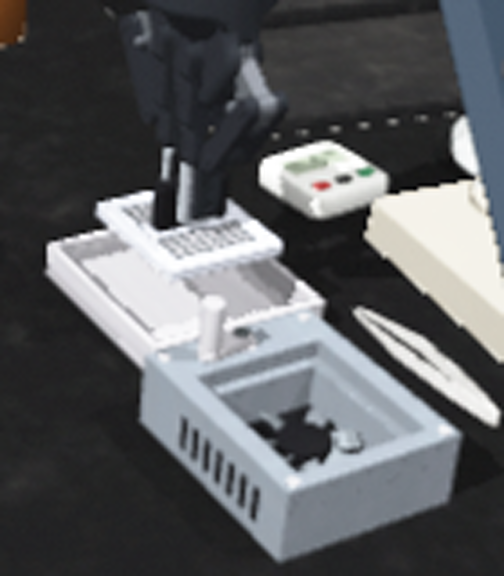

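The filter is level above the tray, at crop (190,232), and centred over it. I'll lower it gently until contact.

Request:
{"fn": "send_rows", "kwargs": {"commands": "0 0 0 0.4 0;0 0 0 0.4 0;0 0 0 0.4 0;0 0 0 0.3 0;0 0 0 0.2 0;0 0 0 0.1 0;0 0 0 0.1 0;0 0 0 0 0;0 0 0 0 0;0 0 0 0 0"}}

```text
t: 11.15
tcp_pos: [0.5845, -0.003, 0.0262]
tool_rot: [0.728, 0.685, 0.0, 0.0]
force: [0.4, -1.3, -0.9]
finger_gap: 0.106
gripper_force: 40.6
```

Request:
{"fn": "send_rows", "kwargs": {"commands": "0 0 0 0.08 0;0 0 0 0 0;0 0 0 0 0;0 0 0 0 0"}}

```text
t: 11.48
tcp_pos: [0.5847, -0.0031, 0.0246]
tool_rot: [0.728, 0.685, 0.0, 0.0]
force: [0.6, -0.0, 0.4]
finger_gap: 0.107
gripper_force: 40.7
```

Request:
{"fn": "send_rows", "kwargs": {"commands": "0 0 0 0.06 0;0 0 0 0 0;0 0 0 0 0;0 0 0 0 0"}}

```text
t: 11.82
tcp_pos: [0.5847, -0.003, 0.0246]
tool_rot: [0.728, 0.685, 0.0, 0.001]
force: [-1.2, -0.1, 8.5]
finger_gap: 0.108
gripper_force: 41.9
```

Contact: the filter is on the floor. I'll release it and withdraw straight up.

Request:
{"fn": "send_rows", "kwargs": {"commands": "14 0 0 0 0;18 0 0 0 0;26 0 0 0 0;30 0 0 0 0;30 0 0 0 0;30 0 0 0 0;30 0 0 -0.3 0;30 0 0 -0.7 0;30 0 0 -1 0;30 0 0 -1 0;30 0 0 -1 0;30 0 0 -1 0;30 0 0 -1 0;30 0 -1 -0.5 0;30 0 -1 0 0;30 0 -1 0 0;30 0 -1 0 0;30 0 -1 0 0;30 0 -1 0 0;30 0 0 0 0"}}

```text
t: 13.48
tcp_pos: [0.4591, 0.0056, 0.1531]
tool_rot: [0.728, 0.685, -0.002, -0.003]
force: [-0.3, 0.0, -0.5]
finger_gap: 0.349
gripper_force: 0.0
```

Run:
```python
from h import *
to([.584,-.002,.0246])
snap('scene','scene5')
b=cv2.resize(cv2.imread('pics/scene5.png')[180:350,240:450],None,fx=3.5,fy=3.5,interpolation=2);cv2.imwrite('pics/z5.png',b)
f=lambda p:np.round((w2px('scene5',p)-[240,180])*3.5,0)
print('expected bar top centre',f([.584,-.0026,.040]))
```

```text
t 13.4833 tcp [0.4591 0.0056 0.1531] yaw_y -3.5 units [-0.    6.3   6.38] gap 29.8 F [-0.3  0.  -0.5]
expected bar top centre [424. 163.]
```

View pics/z5.png

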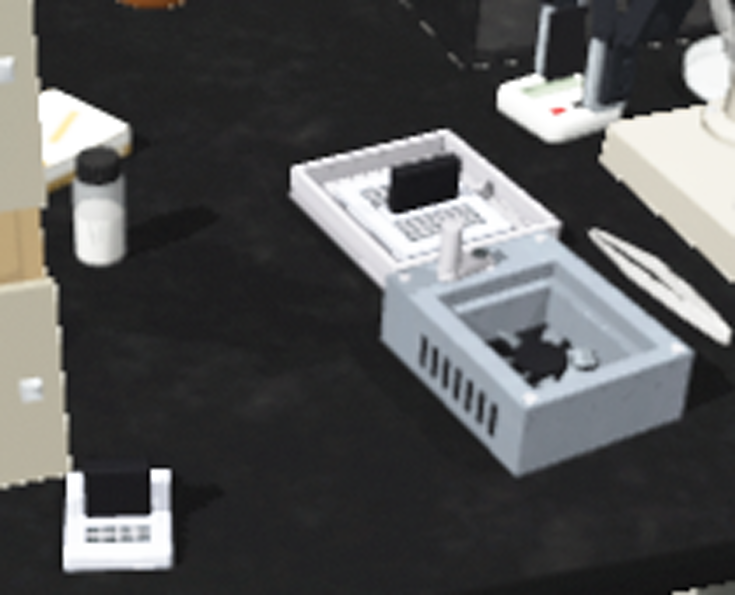

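The filter lies flat in the tray with its bar's top at about (424,166), against an expected (424,163). The spare and vial are untouched, and the gripper is clear.

```bash
python3 -c "
from station import sign_off
print(sign_off())"
```

```text
the job is handed in; nothing more can be done
None
```

The swing tab is turned aside (about −1.4 rad), the filter lies flat and grip up near the middle of the tray, the spare filter and vial were not moved, and the job is handed in; no verdict was returned.

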